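Refit the honing machine's press-to-run knob and hold it down

TASK

The press-to-run knob has come off the honing machine and stands somewhere on the bench: pick it up, turn it so that its stripe points the same way as the mark on the D-shaft, and push it fully home onto the shaft. Then press the sprung shaft all the way down with it and keep pressing: finish with the hand still holding the knob down. Leave the other things on the bench where they are.

Things in the scene. Friction and masses are not known exactly. Their poses are not given: they have to be found in the camera images.
- knob_grip (a point): Loose black plastic knob, 40 mm high, standing upright on the bench, about 60 g: a round skirt (44 mm wide, 18 mm high) with a grip bar on top, 40 mm long (x), 14 mm wide (y), 24 mm high, for the fingers. Point: centre of the bar, on the axis, 30 mm above the underside. z up; x along the bar to its end with the orange stripe, which at first points away from the robot within 0.6 rad.
- knob_base (a point): Centre of the knob's underside, 30 mm below the grip point, same axes. Here opens a D-shaped hole, 15 mm deep, 15.2 mm across its round part; its flat lies on the striped (+x) side, 4.1 mm from the axis.
- shaft_seat (a point): Centre of the top of the dark shoulder (28 mm wide) on which the knob's underside comes to rest, at the foot of the D-shaft, 82 mm above the bench when not pressed. z up; x points to the side of the shaft's flat, where an orange mark runs over the shoulder and the disc below (away from the robot within 0.85 rad). Shoulder and shaft sink together when pressed.
- shaft_tip (a point): Centre of the D-shaft's top, 13.5 mm above the shoulder; same axes. Upright steel shaft, 14 mm in diameter, flat 3.5 mm from the axis on the +x side, top 3 mm tapered by 1.6 mm all round. It leaves 0.6 mm all round in the knob's hole: the knob goes on only with stripe and mark pointing the same way within about 0.1 rad.
- honer: Green honing machine, fixed. Origin on the bench right under the shaft. Flat deck 130 mm (x) by 120 mm (y), 70 mm high, the shaft in its middle on a black disc 48 mm wide; motor (to 133 mm high) and leather-covered wheel (to 161 mm high) on the +y side, from 105 mm beyond the shaft.
- dial (a joint): Angle of the shaft about the vertical relative to the machine, rad, counter-clockwise from above. It turns only stiffly (0.3 N m) and stays where it is.
- stem (a joint): How far the shaft is pressed down, in m: 0 at rest, 0.006 at its stop. Sprung: it starts to move at about 6 N, reaches its stop at about 12 N, and springs back if let go.
- wedge: Wooden wedge block, 90 x 54 x 50 mm; origin at the centre of its underside. Bystander.
- paste_tin: Round tin of honing paste with a red lid, 70 mm in diameter, 28 mm high; origin at the centre of its underside. Bystander.
- glue: White glue bottle with a red cap, 52 mm in diameter, 150 mm high; origin at the centre of its underside. Bystander.
- mallet: Wooden carver's mallet standing on its head, 90 mm in diameter, 230 mm high; origin at the centre of its underside. Bystander.
- chisel0: Chisel with a pale wooden handle lying on the bench beyond the other things, 250 mm long, 25 mm high; x runs along it to the blade, origin near its middle at bench level. Bystander.
- chisel1: Chisel with a red-brown wooden handle lying on the bench beyond the other things, 250 mm long, 25 mm high; x runs along it to the blade, origin near its middle at bench level. Bystander.
Mind the look-alikes: they are no part of the job. Of the things shaped like the part that bears knob_grip, the black one is meant.

How it is judged:
On the way:
1. the knob has been picked up off the bench by the fingers (height (world z) of knob_base above 0.05 m and contact force between the fingers and knob above 1 N), for 0.1 s.
At the end, for the whole second after the job is handed in: The knob is fully home on the D-shaft (underside within 2.5 mm of the shoulder, centred within 3 mm, upright within 0.1 rad, stripe along the mark within 0.2 rad), and the fingers, still on the knob, keep the sprung shaft pressed down by more than 4 of its 6 mm (over 5 N on the shaft), at rest (z of knob_base in the frame of shaft_seat below 0.0025 m and horizontal distance between knob_base and shaft_seat below 0.003 m and angle between the x axis of knob_grip and the x axis of shaft_seat, either way round below 0.2 rad and angle between knob_grip's own z axis and vertical below 0.1 rad and value of joint stem above 0.004 m and contact force between the fingers and knob above 3 N and contact force between knob and stem above 5 N and linear speed of knob below 0.02 m/s); the arm keeps its last pose, push and grip.
It fails at once if a bystander is shifted more than 25 mm or knocked over (distance of any of wedge, paste_tin, chisel0, chisel1, glue, mallet from where it was at the start of the episode above 0.025 m or angle between any of wedge, paste_tin, chisel0, chisel1, glue, mallet's own z axis and vertical above 0.4 rad).
It also fails if it takes over 48 s, if anything falls off the work surface, if the arm or the gripper's body presses on something with over 40 N, if the wrist force passes 120 N, or if a joint passes its speed limit or range.

ROBOT

A 7-joint arm with a two-finger parallel gripper is mounted at the origin on the work surface. World frame = base frame: x ahead of the robot, y to its left, z up, the work surface at z = 0. Lengths are in m, angles in rad, forces in N, time in s.
With the tool pointing down it reaches from about 0.375 to 0.925 m from the base axis. Payload 3.1 kg.
Tool frame: the origin (TCP) lies at the very end of the fingers, on their centre line; the grasp point (between the pads) lies 19 mm behind it; z points along the fingers, y is the line along which they close (so a half turn about z gives the same grasp; the last joint's range is limited). The gripper opens to 85 mm and grips with 20 to 120 N. Pads are 22 mm wide; open, the fingers measure 114 mm over their backs; the gripper's body (76 mm by 85 mm) begins 54 mm behind the grasp point. The pads swing forward as they close: fully open they stand 13 mm farther back than shut.
Start: joints at [-1.2, 0.383, 0.044, 1.598, -0.018, 1.161, -0.05], TCP at [0.294, 0.58, 0.231] pointing down, gripper open.
Joint ranges: [-2.61, 2.61], [-0.41, 2.15], [-1.48, 1.57], [0, 2.5], [-1.57, 4.71], [0.05, 1.97], [-2.85, 2.85]. Speed limits (rad/s): [2.79, 2.79, 3.14, 3.14, 3.14, 3.14, 3.14].

INTERFACE

Orientations are given as a unit quaternion [x, y, z, w].
In Python, from rig import * gives the robot as it stands. The module is installed in compiled form; this text tells all that it offers. Calls block until the motion is done:
- reach(position, orientation): joint-space move of the TCP to a pose.
- movel(position, rot=None, v=0.15): straight line of the TCP; rot=None keeps the orientation; v is the mean speed in m/s.
- goto_joints(angles): joint-space move.
- move_gripper(opening, f_grip=None): opening from 0.0 (shut) to 1.0 (fully open); f_grip is the grip in N (None keeps the last); returns when the fingers have stopped.
- wait(seconds).
- ik(position, orientation): joint angles nearest the present ones, or None.
- observe(): the state.
- snapshot(name): name is "scene" or "top"; returns a dict with "frame" (420x560x3 uint8, red, green, blue), "K" (3x3 intrinsics, pixels), "extrinsics" (4x4, takes a point from camera to world coordinates). Camera axes: x right, y up, looking along -z (the intrinsics and any distortion apply to the point x, -y, -z); pixel columns grow to the right and rows downward; lengths in m; the calibration is good to about 2 mm. A picture is of the moment at which its call begins. There is no depth.
A pose or a line that the arm cannot do raises Unreachable and nothing moves.
- finish_job(): hands the job in; it is judged then, once.
The state is a dict: "clock": time; "joint_positions": joint angles; "dq": joint speeds; "effort": joint torques, N m; "ee_pos": TCP position; "orientation": TCP orientation; "contact_force": force on the tool from outside, world axes, zero at the start; "torque": the same for the moment, N m; "width": opening from 0.0 (shut) to 1.0 (fully open); "grasp_force": force on a finger pad.
Only numpy, scipy, OpenCV 4.12 (cv2) and the standard library are available. Lean on these libraries where they do the work, as an engineer would, in place of code of your own. Each camera call takes 0.05 s, during which the arm holds its last target. There are 200 camera calls.

## Working session

There is one attempt and no reset: what is moved stays moved. The work goes in short steps, each a Python script; the robot and the scene stay as the last script left them, time stands still between calls to the robot, and variables do not carry over. Pictures are saved under pics/ and viewed, at most 10 in all, crops included, and the job is handed in when it is done.

```bash
mkdir -p pics
python3 - <<'E'
from rig import *
import cv2,numpy as np
for n in("scene","top"):
    s=snapshot(n); cv2.imwrite(f"pics/{n}0.png",s["frame"][:,:,::-1]); np.savez(f"{n}0.npz",**s); print(n,s["K"],s["extrinsics"],[k for k in s])
print(observe())
E
```

```text
scene [[536.15167314   0.         279.91880726]
 [  0.         536.15167314 211.82890486]
 [  0.           0.           1.        ]] [[-0.19253563 -0.79495547  0.57530499  1.25053774]
 [ 0.98128342 -0.15382975  0.11584154 -0.02860936]
 [-0.00358985  0.58684087  0.80969433  1.00835838]
 [ 0.          0.          0.          1.        ]] ['frame', 'K', 'extrinsics']
top [[412.06179143   0.         280.04530931]
 [  0.         412.06179143 211.20532647]
 [  0.           0.           1.        ]] [[-0.02716132  0.99026701 -0.1365046   0.44657511]
 [-0.99954976 -0.0286463  -0.00892565 -0.16498004]
 [-0.01274913  0.13620071  0.99059923  1.07373996]
 [ 0.          0.          0.          1.        ]] ['frame', 'K', 'extrinsics']
{'clock': 0.1, 'joint_positions': array([-1.19979088,  0.38375   ,  0.04381905,  1.59944584, -0.01791077,
        1.16120729, -0.04987969]), 'dq': array([-0.00172869, -0.00164015, -0.00020875, -0.00396496, -0.00238372,
       -0.00074043,  0.00017496]), 'effort': array([ 2.67960211e-03, -4.34728074e+01,  1.02932252e+00, -2.50454861e+01,
        1.08439362e-02,  5.47808624e-03,  6.37946954e-06]), 'ee_pos': array([0.2932791 , 0.57909849, 0.23000121]), 'orientation': array([ 2.32207589e-01,  9.72665499e-01, -1.18771823e-03, -2.26946369e-04]), 'contact_force': array([ 0.09990303, -0.09737539,  0.02026711]), 'torque': array([-0.03523043, -0.0024331 , -0.03087187]), 'grasp_force': 0.0, 'width': 1.0007297502929156}
```

View pics/scene0.png

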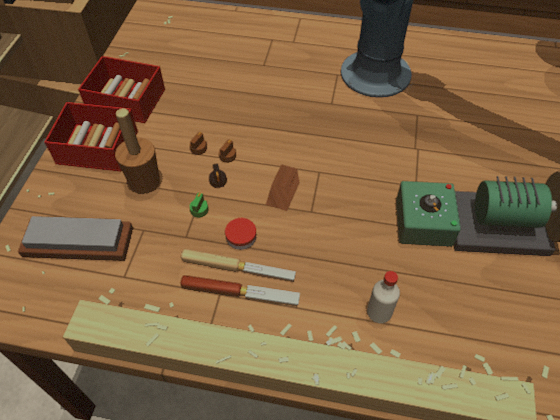

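View pics/top0.png

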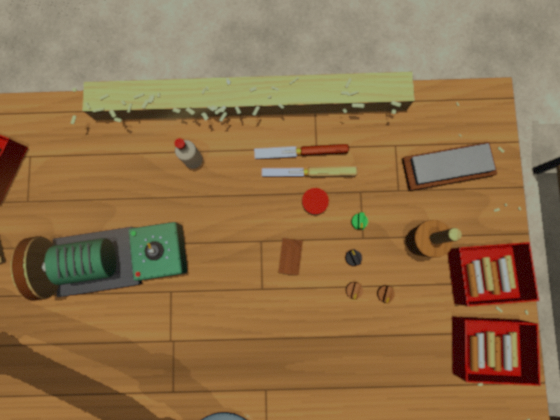

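The scene shows a black knob at (217,176), brown knobs at (198,143) and (228,150), and a green knob at (199,205). In top they are black (354,258), brown (354,290) and (385,294), green (360,220). The shaft is at scene (431,203) and top (153,251). I choose the black knob and check it in close crops.

Run:
```python
import cv2,numpy as np
s=cv2.imread("pics/scene0.png");t=cv2.imread("pics/top0.png")
def c(im,u,v,w=25,k=8,h=None): return cv2.resize(im[v-w:v+w,u-w:u+w],(400,300) if 0 else (300,300),interpolation=cv2.INTER_CUBIC)
a=np.hstack([c(s,217,176,20),c(s,431,203,20)]);b=np.hstack([c(t,354,258,20),c(t,153,251,20)])
o=np.vstack([a,b]); o=np.clip(o.astype(float)*1.6,0,255).astype(np.uint8)
cv2.imwrite("pics/crop1.png",o)
```

```text
(no output)
```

View pics/crop1.png

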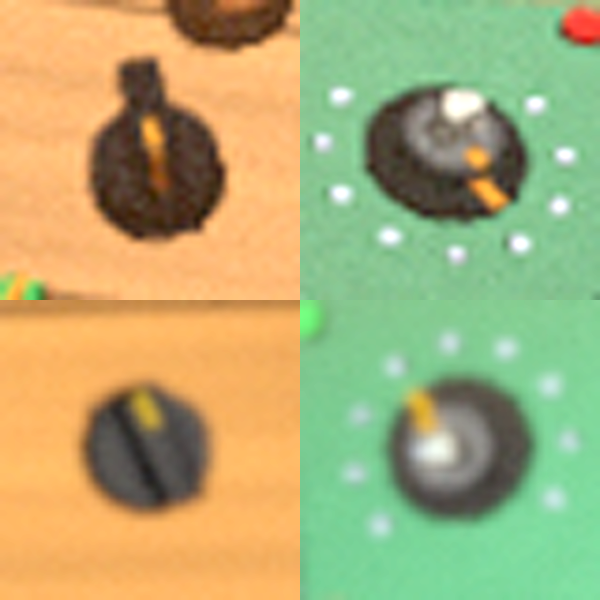

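Crop: the black knob's stripe is at its far end, and in the top view it points up and left. The shaft mark in the top view also runs up and left from the disc centre at about (154,251). I'll turn these into poses.

```bash
cat > h.py <<'E'
import numpy as np,cv2
from scipy.optimize import least_squares
C={n:np.load(n+"0.npz") for n in("scene","top")}
def proj(n,P):
    c=C[n];E=c["extrinsics"];p=(np.atleast_2d(P)-E[:3,3])@E[:3,:3];p=p*[1,-1,-1]
    q=p@c["K"].T;return q[:,:2]/q[:,2:]
def onz(n,uv,z):
    c=C[n];E=c["extrinsics"];d=np.linalg.inv(c["K"])@[*uv,1];d=E[:3,:3]@(d*[1,-1,-1]);o=E[:3,3]
    return o+d*(z-o[2])/d[2]
def tri(us,ut):
    f=lambda X:np.r_[proj("scene",X)[0]-us,proj("top",X)[0]-ut]
    r=least_squares(f,[.5,0,.05]);return r.x,np.abs(r.fun).max()
E
python3 - <<'E'
from h import *
cr=lambda u,v,x,y:np.array([u-20+(x+.5)/7.5-.5,v-20+(y+.5)/7.5-.5])
S=lambda x,y:cr(217,176,x,y);S2=lambda x,y:cr(431,203,x-300,y)
T=lambda x,y:cr(354,258,x,y-300);T2=lambda x,y:cr(153,251,x-300,y-300)
print("knob T",onz("top",T(146,448),.012),"S skirt",onz("scene",S(158,171),.012))
a,b=onz("top",T(120,402),.03),onz("top",T(160,500),.03);print("bar line ang",np.arctan2(*(a-b)[1::-1]))
a,b=onz("top",T(138,388),.04),onz("top",T(154,428),.04);print("stripe",a,b,np.arctan2(*(a-b)[1::-1]))
print("bar top far end S",onz("scene",S(139,62),.04))
for z in(.072,.075):print("disc",z,onz("top",T2(460,449),z),onz("scene",S2(446,153),z))
print("tri disc",tri(S2(446,153),T2(460,449)))
print("shoulder",onz("top",T2(452,446),.082),onz("scene",S2(456,131),.082),tri(S2(456,131),T2(452,446)))
for z in(.072,.075):print("mark disc outer",onz("scene",S2(501,207),z),onz("scene",S2(474,183),z),onz("top",T2(414,393),z))
print("mark shoulder",onz("scene",S2(478,157),.082),onz("top",T2(428,426),.082))
# colour segmentation
for n,u,v in(("scene",431,203),("top",153,251),("scene",217,176),("top",354,258)):
    im=C[n]["frame"][v-20:v+20,u-20:u+20].astype(int);R,G,B=im[...,0],im[...,1],im[...,2]
    m=(np.minimum(R-B-40,R-G-10)>0);k,l,st,ce=cv2.connectedComponentsWithStats(m.astype(np.uint8))
    print(n,[(st[i,4],(ce[i]+[u-20,v-20]).round(2)) for i in range(1,k) if st[i,4]<40])
E
```

```text
knob T [ 0.46860715 -0.33867531  0.012     ] S skirt [ 0.47352727 -0.337374    0.012     ]
bar line ang 0.34112393744818564
stripe [ 0.48792275 -0.33245647  0.04      ] [ 0.47454914 -0.33708287  0.04      ] 0.333048797418099
bar top far end S [ 0.45306049 -0.34628121  0.04      ]
disc 0.072 [0.49722695 0.15332702 0.072     ] [0.4996359  0.15417422 0.072     ]
disc 0.075 [0.49707526 0.15237376 0.075     ] [0.50204172 0.1535886  0.075     ]
tri disc (array([0.49734888, 0.1545366 , 0.06904695]), np.float64(0.11101775740135622))
shoulder [0.49775319 0.15274134 0.082     ] [0.49906784 0.15480419 0.082     ] (array([0.49775464, 0.15439489, 0.08000226]), np.float64(0.4193496889277242))
mark disc outer [0.51630576 0.17030965 0.072     ] [0.50907762 0.16245308 0.072     ] [0.5157973  0.16860246 0.072     ]
mark disc outer [0.51865817 0.16967233 0.075     ] [0.51145318 0.16184094 0.075     ] [0.51558999 0.16760345 0.075     ]
mark shoulder [0.50736596 0.16128509 0.082     ] [0.50437798 0.16057883 0.082     ]
scene [(np.int32(24), array([448.17, 185.88])), (np.int32(25), array([435.08, 206.36]))]
top [(np.int32(16), array([149.19, 245.75]))]
scene [(np.int32(28), array([217.32, 175.89]))]
top []
```

```bash
cat >> h.py <<'E'
def q(th): return np.array([np.cos(th/2),np.sin(th/2),0,0])
E
python3 - <<'E'
from rig import *
from h import *
import time
for p in(0,np.pi,-np.pi):
  for n,P,t in(("knob",[.47,-.338,.1],.34),("shaft",[.4985,.1537,.15],.74)):
    j=ik(P,q(t+p)); print(n,p,None if j is None else np.round(j,2))
movel([.29,.55,.33]); 
reach([.47,-.338,.33],q(.34+np.pi)); print(np.round(observe()["joint_positions"],2),observe()["clock"])
move_gripper(.8,40)
movel([.47,-.338,.10],v=.25)
o=observe();print(o["ee_pos"],o["orientation"],o["clock"],o["width"],o["contact_force"])
a,b=snapshot("scene"),snapshot("top")
A=cv2.resize(a["frame"][110:230,140:300],(640,480),interpolation=2)
cv2.imwrite("pics/g1.png",A[:,:,::-1])
E
```

```text
knob 0 [-0.05  0.5   0.75  1.9  -0.43  0.9  -0.32]
shaft 0 [-0.85  0.26  0.54  2.   -0.16  0.93 -1.06]
knob 3.141592653589793 [ 1.05  0.48 -0.61  1.85  0.34  0.92  2.2 ]
shaft 3.141592653589793 [-0.53  0.24  0.17  1.99 -0.05  0.92  1.97]
knob -3.141592653589793 [ 1.05  0.48 -0.61  1.85  0.34  0.92  2.2 ]
shaft -3.141592653589793 [-0.53  0.24  0.17  1.99 -0.05  0.92  1.97]
[-0.2   0.23  0.89  1.68 -0.19  1.31  2.63] 4.1083
[ 0.47100236 -0.33902647  0.10140626] [-1.69084054e-01  9.85600622e-01 -9.72295718e-04  1.02505258e-03] 5.4917 0.8005975792412231 [ 0.80401125 -0.88526301  0.63106812]
```

View pics/g1.png

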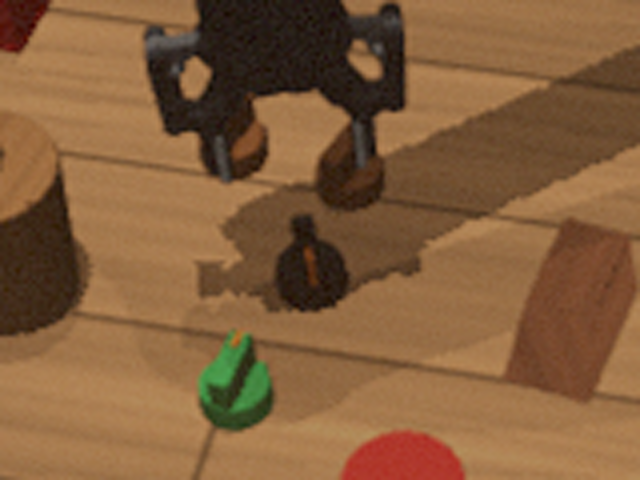

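The picture shows the open fingers astride the black knob, with tips at crop (225,175) and (365,165). The stripe at (310,265) faces away from the robot, so I grasp.

Run:
```python
from rig import *
from h import *
print(proj("scene",[.471,-.339,.105]))
movel([.47,-.338,.021],v=.15)
o=observe();print(o["ee_pos"],o["contact_force"])
move_gripper(0,60)
o=observe();print(o["ee_pos"],o["contact_force"],o["width"],o["grasp_force"])
movel([.47,-.338,.15],v=.2); wait(.3)
o=observe();print(o["ee_pos"],o["orientation"],o["contact_force"],o["width"],o["grasp_force"],o["clock"])
a=snapshot("scene")["frame"];t=snapshot("top")["frame"]
u,v=proj("scene",[.47,-.338,.16])[0].astype(int)
cv2.imwrite("pics/g2.png",cv2.resize(a[v-50:v+50,u-65:u+65],(780,600),interpolation=2)[:,:,::-1])
```

```text
[[213.22375677 151.2773105 ]]
[ 0.47051946 -0.33864654  0.02168797] [-0.13239682 -0.3914769  -0.16052952]
[ 0.47077846 -0.33841293  0.02178731] [ 0.96158401 -0.05369591  3.62974067] 0.14423926513019408 61.311771869659424
[ 0.46929681 -0.33758729  0.14879813] [-1.69183655e-01  9.85583854e-01  5.69716271e-04 -1.01641550e-03] [ 0.09932573 -0.0265659   0.10790378] 0.14565898448050396 60.81431865692139 7.9
```

View pics/g2.png

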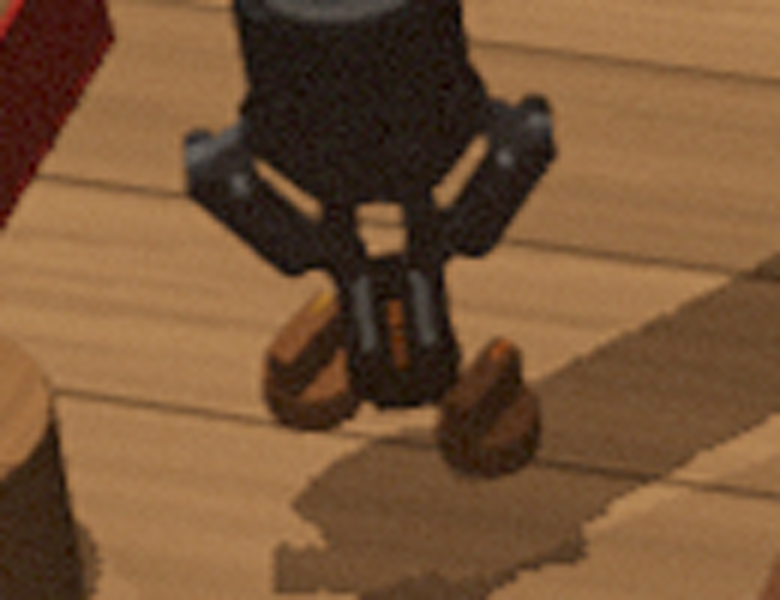

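The knob is firmly gripped, with its stripe at the far end at crop (398,330). I carry it above the shaft.

Run:
```python
from rig import *
from h import *
th=.74+np.pi
movel([.47,-.338,.22],v=.25)
reach([.4985,.1537,.22],q(th))
movel([.4985,.1537,.15],v=.15); wait(.4)
o=observe();print(o["ee_pos"],o["orientation"],o["contact_force"],o["joint_positions"].round(2),o["clock"])
a=snapshot("scene")["frame"];t=snapshot("top")["frame"]
cv2.imwrite("full_s.png",a[:,:,::-1]);cv2.imwrite("full_t.png",t[:,:,::-1])
u,v=proj("scene",[.4985,.1537,.11])[0].astype(int);print(u,v)
A=cv2.resize(a[v-30:v+30,u-40:u+40],(800,600),interpolation=2)
cv2.imwrite("pics/g3.png",np.clip(A[:,:,::-1]*1.6,0,255).astype(np.uint8))
```

```text
[0.4988224  0.15390638 0.15054847] [-3.61642962e-01  9.32316491e-01  1.75708614e-04  5.45856867e-04] [ 1.01084452e-04 -4.61855222e-01 -6.67211045e-01] [-0.95  0.27  0.65  2.   -0.2   0.93  2.12] 11.2417
433 191
```

View pics/g3.png

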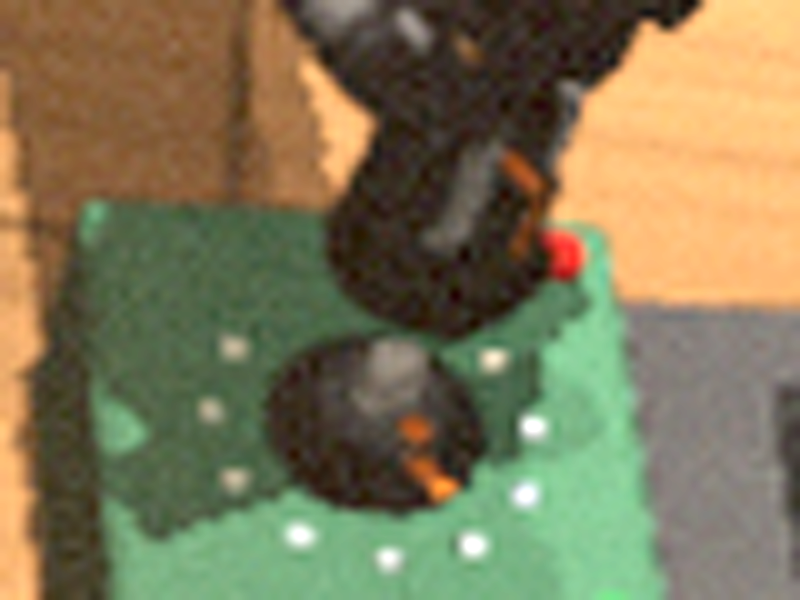

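The knob hangs above the shaft. In the crop the skirt spans columns 328–555 with its lowest point at row 335, and the disc spans columns 266–487 and rows 330–512. I compare them with projected circles.

Run:
```python
from h import *
a=np.linspace(0,2*np.pi,361)
def ring(x,y,r,zs): return np.vstack([np.c_[x+r*np.cos(a),y+r*np.sin(a),0*a+z] for z in zs])
def ext(n,x,y,r,zs):
    p=proj(n,ring(x,y,r,zs)); 
    if n=="scene": p=(p-[433-40,191-30]+.5)*10-.5
    return np.r_[p[:,0].min(),p[:,0].max(),p[:,1].min(),p[:,1].max()].round(1)
X,Y=.4988,.1539
print("skirt pred L R . B",ext("scene",X,Y,.022,[.129,.147]),"meas 328 555 - 335")
for z in(.070,.072,.074): print("disc pred",z,ext("scene",X,Y,.024,[.07,z]),"meas 266 487 330? 512")
print("shift per 1mm x,y at disc", (proj("scene",[[X+.001,Y,.07],[X,Y+.001,.07]])-proj("scene",[X,Y,.07]))*10)
# mark: predicted line positions for angles
for th in(.65,.74,.83):
  d=np.array([np.cos(th),np.sin(th)])
  P=[[X+r*d[0],Y+r*d[1],z] for r,z in((.011,.082),(.016,.072),(.023,.072))]
  print(th,((proj("scene",P)-[393,161]+.5)*10-.5).round(0).tolist())
# measure in current images
for f in("full_s.png","pics/scene0.png"):
  im=cv2.imread(f)[185:222,415:455].astype(int);B,G,R=im[...,0],im[...,1],im[...,2]
  m=((R>1.4*G)&(R>2*B)&(R>60)).astype(np.uint8);k,l,st,ce=cv2.connectedComponentsWithStats(m)
  print(f,[(st[i,4],((ce[i]+[415,185]-[393,161]+.5)*10-.5).round(0)) for i in range(1,k)])
```

```text
skirt pred L R . B [327.9 562.8 121.5 340.6] meas 328 555 - 335
disc pred 0.07 [260.4 483.3 339.6 515.5] meas 266 487 330? 512
disc pred 0.072 [260.4 485.5 334.  515.5] meas 266 487 330? 512
disc pred 0.074 [260.4 487.7 328.5 515.5] meas 266 487 330? 512
shift per 1mm x,y at disc [[-0.14566283  3.59875691]
 [ 4.6410539   0.6957799 ]]
0.65 [[414.0, 430.0], [417.0, 474.0], [436.0, 497.0]]
0.74 [[418.0, 428.0], [422.0, 471.0], [444.0, 494.0]]
0.83 [[421.0, 426.0], [427.0, 468.0], [451.0, 489.0]]
full_s.png [(np.int32(2), array([520., 244.])), (np.int32(13), array([563., 258.])), (np.int32(24), array([424., 460.]))]
pics/scene0.png [(np.int32(19), array([556., 259.])), (np.int32(4), array([420., 434.])), (np.int32(14), array([431., 477.]))]
```

Run:
```python
from rig import *
from h import *
th=.725+np.pi
x,y=.4983,.1548
movel([x,y,.125],q(th),v=.1)
for z in(.119,.117,.1155,.114,.1125,.111,.1095,.108):
    movel([x,y,z],v=.03)
    o=observe();f=o["contact_force"];print(z,o["ee_pos"].round(4),f.round(1),o["torque"].round(2),round(o["clock"],1))
    if abs(f[2])>9: break
```

```text
0.119 [0.4983 0.1548 0.119 ] [ 0.1  1.2 -1.3] [ 0.02  0.   -0.07] 12.1
0.117 [0.4982 0.1548 0.1169] [-0.4  0.1 -0.1] [-0.08 -0.01  0.05] 12.3
0.1155 [0.4985 0.1549 0.1155] [ 0.1 -0.6 -0.6] [-0.05 -0.11 -0.02] 12.6
0.114 [0.4989 0.1552 0.1142] [ 0.9  1.6 -0.7] [ 0.17 -0.35 -0.03] 12.8
0.1125 [0.499  0.1552 0.1127] [ 2.2  1.  -1.3] [ 0.34 -0.49 -0.01] 13.1
0.111 [0.499  0.1553 0.1112] [ 2.5  1.7 -0.8] [ 0.47 -0.61 -0.04] 13.3
0.1095 [0.499  0.1553 0.1097] [3.1 2.2 0.1] [ 0.6  -0.83  0.02] 13.6
0.108 [0.4989 0.1553 0.1082] [ 3.8  3.3 -0.1] [ 0.7  -0.88 -0.03] 13.8
```

It has entered the hole. I follow the lateral compliance and press home.

Run:
```python
from rig import *
from h import *
x,y=.4993,.1556
for z in(.106,.104,.1025,.101,.0995,.098,.0965,.095,.0935,.092):
    movel([x,y,z],v=.03)
    o=observe();f=o["contact_force"];print(z,o["ee_pos"].round(4),f.round(1),o["torque"].round(2),o["grasp_force"].round(0),round(o["clock"],1))
    if abs(f[2])>22 or abs(o["ee_pos"][2]-z)>.004: break
wait(.5);o=observe();print(o["ee_pos"].round(4),o["contact_force"].round(1),o["width"])
a=snapshot("scene")["frame"]
cv2.imwrite("pics/g4.png",np.clip(cv2.resize(a[161:221,393:473],(800,600),interpolation=2)[:,:,::-1]*1.5,0,255).astype(np.uint8))
```

```text
Traceback (most recent call last):
AttributeError: 'float' object has no attribute 'round'
```

Run:
```python
from rig import *
from h import *
x,y=.4993,.1556
for z in(.104,.1025,.101,.0995,.098,.0965,.095,.0935,.092):
    movel([x,y,z],v=.03)
    o=observe();f=o["contact_force"];print(z,o["ee_pos"].round(4),f.round(1),o["torque"].round(2),round(o["grasp_force"]),round(o["clock"],1))
    if abs(f[2])>22 or abs(o["ee_pos"][2]-z)>.004: break
wait(.5);o=observe();print(o["ee_pos"].round(4),o["contact_force"].round(1),o["width"])
a=snapshot("scene")["frame"]
cv2.imwrite("pics/g4.png",np.clip(cv2.resize(a[161:221,393:473],(800,600),interpolation=2)[:,:,::-1]*1.5,0,255).astype(np.uint8))
```

```text
0.104 [0.4991 0.1554 0.1038] [ 3.3  2.2 -0.6] [ 0.44 -0.55 -0.  ] 61 14.3
0.1025 [0.4991 0.1554 0.1028] [0.5 1.4 6.4] [ 0.28 -0.13 -0.04] 62 14.6
0.101 [0.4992 0.1554 0.1016] [0.8 0.9 7.2] [ 0.18 -0.03 -0.  ] 62 14.8
0.0995 [0.4991 0.1554 0.1003] [-0.5  0.3  8.6] [ 0.18  0.08 -0.03] 62 15.1
0.098 [0.4992 0.1554 0.099 ] [-0.9  1.8  9.2] [ 0.17  0.18 -0.  ] 62 15.3
0.0965 [0.4992 0.1554 0.0977] [-1.4  1.2 10.6] [ 0.16  0.32 -0.  ] 63 15.6
0.095 [0.4993 0.1555 0.0975] [-3.8 -1.1 19.2] [-0.13  1.05  0.03] 64 15.8
0.0935 [0.4994 0.1555 0.0974] [-7.1 -1.2 29.1] [-0.27  1.77 -0.03] 65 16.1
[0.4994 0.1555 0.0973] [-7.8 -0.1 27.7] 0.14577799378362774
```

View pics/g4.png

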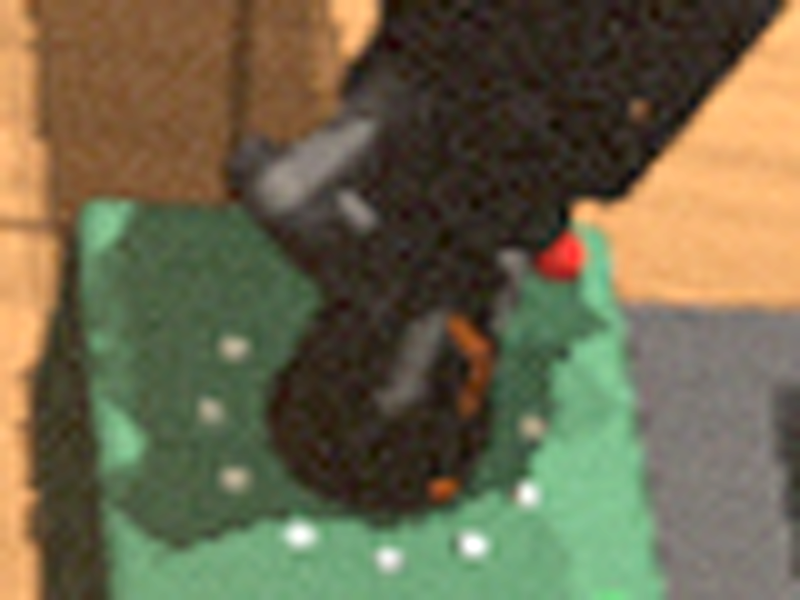

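The knob is home at TCP z of about 0.1035. The stem reached its stop 6 mm lower, and the mark at (443,488) lines up with the stripe. I ease the push slightly and hand in.

Run:
```python
from rig import *
movel([.4993,.1556,.0945],v=.02); wait(.5)
o=observe();print(o["ee_pos"],o["orientation"],o["contact_force"],o["grasp_force"],o["clock"])
print(finish_job())
```

```text
[0.49934553 0.15546162 0.09747159] [-3.54364181e-01  9.35106215e-01  1.26421320e-03 -8.91710718e-04] [-5.24808537  0.25886472 22.7485873 ] 63.91438364982605 17.3917
the job is handed in; nothing more can be done
None
```

The black knob is home on the D-shaft with its stripe along the mark, and I handed the job in at about 17 s with the gripper holding the shaft down at its stop, pressing with about 23 N; the judge's result was not shown.

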